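# Close the brush-washing pot: find the way its bayonet lid drops in, then press and lock it

### The arm

A 7-joint arm with a two-finger parallel gripper is mounted at the origin on the work surface. World frame = base frame: x ahead of the robot, y to its left, z up, the work surface at z = 0. Lengths are in m, angles in degrees, forces in N, time in s.
With the tool pointing down it reaches from about 0.425 to 0.925 m from the base axis. Payload 6.8 kg.
Tool frame: the origin (TCP) lies midway between the tips of the shut fingers; the grasp point (between the pads) lies 19 mm behind it; z points along the fingers, y is the direction in which the jaws open and shut (so a half turn about z gives the same grasp; the last joint's range is limited). The gripper opens to 85 mm and grips with 20 to 120 N. Pads are 22 mm wide; open, the fingers measure 114 mm over their backs; the gripper's body (76 mm by 85 mm) begins 54 mm behind the grasp point. The pads swing forward as they close: fully open they stand 13 mm farther back than shut.
Start: joints at [61.931, 27.33, 1.283, 89.118, -0.659, 63.558, -4.761], TCP at [0.252, -0.626, 0.231] pointing down, gripper open.
Joint ranges: [-169.35, 169.35], [-19.33, 120.38], [-80.79, 83.38], [13.8, 139.57], [-78.32, 258.32], [9.67, 109.79], [-169.56, 169.56]. Speed limits (degrees/s): [136.94, 136.94, 180, 180, 180, 180, 180].

### API

Orientations are given as a 3x3 rotation matrix whose columns are the frame's x, y, z axes.
In Python, from rig import read_state, eyes, bot gives the robot as it stands.
- The arm moves only by the tool servo_tool, never from a script. Its arguments are lists of equal length, an entry for each row: "slide": the shift along the tool's x, y, z in mm, a list of three; "spin": the turn about the tool's z in rad. A call has 1 to 8 rows; each row is the pose to reach, as a shift and turn from the pose commanded when the call began, along the tool's axes at that moment; what a row does not reach only later rows make up. A row lasts 1/8 s, in which the tool goes at most 62.5 mm and 10.7 degrees, less where a joint would pass 70% of its speed; a pose out of reach is approached as far as the arm can. A call with a gripper value outside its range is refused whole. "gripper" is the closure, from 0 (fully open) to 1 (shut), set as the call begins (left out, the last holds). The fingers move at their own pace and stop on an object; "squeeze" is the grip in N (left out, the last holds). Time passes only in rows, so rows that repeat a pose let the fingers close. It gives the time, the measured TCP pose, the force and the opening at its end, in the units of the state.
- read_state(): the state, without advancing time (a new reading comes with each control period).
- eyes.grab_frame(name): name is "scene" or "top"; returns (picture, depth): 420x560x3 uint8, red, green, blue; 420x560 float32, m along the optical axis (not along the pixel's ray), 0 where there is no reading.
- eyes.camera_params(name): a dict with "K" (3x3 intrinsics, pixels), "cam_to_world" (4x4, takes a point from camera to world coordinates). Camera axes: x right, y down, z forward; pixel columns grow to the right and rows downward; lengths in m; the calibration is good to about 2 mm. A picture is of the moment at which its call begins. camera_params takes no time and is no camera call.
- bot.sign_off(): hands the job in, once; it reports no verdict.
Trained networks look in the newest picture that a camera, given by its name, has taken for a name from the list of things; names that differ only in an ending like _2 or _b are one class to them, and where a whole thing is asked for, a point or a joint stands for the part that bears it (a point fixed in the world has none). Each returns a list of dicts, best first, with "p" (0 to 1); they miss things now and then, are a little off and sometimes report something else, mostly with a low value. They report only what shows in the picture. A call takes as long as a camera call. They do not tell look-alikes from the thing itself.
- eyes.search_frame(camera, label): "rect" ([left, top, right, bottom] in pixels, round what is visible of it).
- eyes.landmark_of(camera, label): "at" ([column, row] in pixels: a listed point, or the origin of a listed thing).
The state is a dict: "time_s": time; "q": joint angles; "qvel": joint speeds; "tau": joint torques, N m; "tcp_pos": TCP position; "tool_rot": TCP orientation; "wrist_force": force on the tool from outside, world axes, zero at the start; "ft_torque": the same for the moment, N m; "grip_width": opening from 0.0 (shut) to 1.0 (fully open).
Only numpy, scipy, OpenCV 4.12 (cv2) and the standard library are available. Lean on these libraries where they do the work, as an engineer would, in place of code of your own. Each camera call takes 0.05 s, during which the arm holds its last target.

### The job

Put the lid back on the brush-washing pot and lock it. It goes in only one way round: rest it lightly in the mouth and turn it by feel until it drops past the lugs, then press it down against the springy rubber seal, turn it clockwise (seen from above) so that the lugs hold it down, and let go. Be gentle with the lugs, and leave the other painting things where they are.

Things in the scene. Friction and masses are not known exactly. Their poses are not given: they have to be found in the camera images.
- mouth (a point): Centre of the pot's metal rim, 118 mm above the table. The pot is a fixed stainless cylinder, inside 104, outside 110 mm wide, on a plywood board 175 x 150 x 18 mm screwed to the table. Axes are the board's: z up; the side with the brush-rest batten (34 mm high, 79 to 97 mm from the pot's axis) is -x. The pot's own turn in the board is not given by this pose.
- seal_top (a point): On the pot's axis, level with the top of its black rubber seal ring (111 to 119 mm wide) when free: 7 mm above the metal rim. The seal sinks straight down up to 7 mm like a spring: 3 N to start, then 1.5 N per mm. Same axes as mouth.
- lug_level (a point): On the pot's axis, level with the upper faces of its three inner lugs, 6 mm below the metal rim. Lugs: 11 mm wide, 5 mm high, reaching in to 43 mm from the axis, at 0, 100 and 235 degrees counter-clockwise (from above) from the first. The first lies anywhere from 0.3 rad clockwise to 0.8 rad counter-clockwise of this point's +x: not measured, to be found by feel or sight.
- lid_grip (a point): Centre of the black bar grip on the loose stainless lid (about 0.2 kg): bar 64 mm long (lid x), 14 mm wide (y); top 14 mm above, cover's upper face 14 mm below this point. Starts flange down on the table. Height of this point above the metal rim: 32 mm resting on the lugs, 25 mm dropped in on the free seal, about 22 mm locked. To lock press to about 20 mm (some 10 N) and turn clockwise.
- lid_flange (a point): Centre of the underside of the lid's flange, 38 mm below lid_grip. Flange 98 mm wide, 5 mm thick, with three notches 18 mm wide at 0, 100, 235 degrees counter-clockwise from the lid's +x that pass the lugs one way only. Dropped in, it turns clockwise only, 0.5 to 0.65 rad, to a firm stop, its flange then under the lugs. Neck above it 78 mm wide. Over 45 N of lid on metal pot bends the lugs.
- lid_tab (a point): Outer end of the lid's flat thumb tab (16 mm wide) at the lid's +x, 76 mm from its axis, level with the cover: diameter 120 mm, 4 mm thick, underside 18 mm below lid_grip.
- jar_mid (a point): Bystander: glass jar with brushes, 78 mm wide, jar 110 mm and brushes about 250 mm high; this point is on its axis, 55 mm up.
- tin_mid (a point): Bystander: round tin, 72 mm wide and 85 mm high; this point is its centre.
- tube_mid (a point): Bystander: paint tube lying along its x, 111 x 36 x 22 mm; this point is its centre.
- box_mid (a point): Bystander: open wooden brush box 100 x 320 x 35 mm, long along its y; this point is 17 mm above the table at its centre.
Things that resemble listed ones, but are neither listed nor needed, are in the scene too. Of the things that look like the part that bears mouth, take the one that is farthest to the robot's left at the start.

How it is judged:
By the outcome, as a careful person would: the job done as asked, in the order asked, and still so for the second after the job is handed in, with the robot touching nothing.
It also fails if it takes over 70 s, if anything falls off the work surface, if the arm or the gripper's body presses on something with over 40 N, if the wrist force passes 120 N, or if a joint passes its speed limit or range.

## Working session

There is one attempt and no reset: what is moved stays moved. The work goes in short steps, Python scripts to look and compute and a tool call to move; the robot and the scene stay as the last step left them, time stands still between calls to the robot, and variables do not carry over. Pictures are saved under pics/ and viewed, and the job is handed in when it is done.

Besides the shell and the picture viewer there is one more tool, called as name(argument=value, ...) on one line, values as JSON. servo_tool: Moves the arm, as the interface text tells. Its arguments: {"type":"object","properties":{"slide":{"type":"array","items":{"type":"array","items":{"type":"number"}}},"spin":{"type":"array","items":{"type":"number"}},"gripper":{"type":"number"},"squeeze":{"type":"number"}},"required":["slide","spin"]}

```bash
ls; mkdir -p pics; cat > h.py <<'E'
import numpy as np, cv2
from rig import read_state, eyes, bot
def grab(n,save=None):
    im,d=eyes.grab_frame(n)
    if save: cv2.imwrite('pics/'+save,im[:,:,::-1])
    return im,d
def unproj(n,u,v,z):
    P=eyes.camera_params(n);K=np.array(P['K']);T=np.array(P['cam_to_world'])
    c=np.linalg.inv(K)@np.array([u,v,1.])*z
    return (T@np.r_[c,1])[:3]
def ray_at_z(n,u,v,h):
    P=eyes.camera_params(n);K=np.array(P['K']);T=np.array(P['cam_to_world'])
    d=T[:3,:3]@np.linalg.inv(K)@np.array([u,v,1.]);o=T[:3,3]
    return o+d*(h-o[2])/d[2]
def proj(n,p):
    P=eyes.camera_params(n);K=np.array(P['K']);T=np.linalg.inv(np.array(P['cam_to_world']))
    c=K@(T@np.r_[p,1])[:3];return c[:2]/c[2]
E
python3 - <<'E'
from h import *
np.set_printoptions(precision=3,suppress=True)
s=read_state();print(s)
for n in('scene','top'):
    grab(n,n+'0.png')
    print(n,eyes.camera_params(n))
    for l in('mouth','lid_grip','lid_tab','lid_flange','jar_mid','tin_mid','tube_mid','box_mid'):
        print(n,l,[(np.round(r['at']),round(r['p'],2)) for r in eyes.landmark_of(n,l)])
print(read_state()['time_s'])
E
```

```text
pics
{'time_s': 0.0, 'q': array([61.931, 27.376,  1.278, 89.179, -0.661, 63.559, -4.761]), 'qvel': array([ 0.027,  0.004, -0.107, -0.118,  0.03 ,  0.026, -0.077]), 'tau': array([  0.   , -59.646,   1.608, -28.12 ,   0.013,   0.01 ,   0.   ]), 'tcp_pos': array([ 0.251, -0.626,  0.23 ]), 'tool_rot': array([[ 0.928,  0.373, -0.001],
       [ 0.373, -0.928,  0.002],
       [-0.   , -0.002, -1.   ]]), 'wrist_force': array([ 0.186, -0.739,  0.888]), 'ft_torque': array([ 0.006, -0.029,  0.036]), 'grip_width': 0.9997287683115067}
scene {'K': array([[523.921,   0.   , 284.452],
       [  0.   , 523.921, 208.554],
       [  0.   ,   0.   ,   1.   ]]), 'cam_to_world': array([[-0.21 ,  0.832, -0.513,  1.298],
       [ 0.978,  0.174, -0.118,  0.079],
       [-0.008, -0.527, -0.85 ,  1.35 ],
       [ 0.   ,  0.   ,  0.   ,  1.   ]])}
scene mouth [(array([247., 187.]), 0.65), (array([237., 115.]), 0.6), (array([117., 137.]), 0.6)]
scene lid_grip []
scene lid_tab [(array([406., 243.]), 0.8)]
scene lid_flange [(array([389., 227.]), 0.55)]
scene jar_mid [(array([460., 264.]), 0.96), (array([172., 233.
[... 233 characters left out ...]
 , 486.346, 213.181],
       [  0.   ,   0.   ,   1.   ]]), 'cam_to_world': array([[-0.021, -0.998,  0.067,  0.401],
       [-1.   ,  0.022,  0.01 , -0.121],
       [-0.012, -0.067, -0.998,  1.643],
       [ 0.   ,  0.   ,  0.   ,  1.   ]])}
top mouth [(array([339., 294.]), 0.96), (array([444., 235.]), 0.91), (array([304., 209.]), 0.73)]
top lid_grip [(array([180., 222.]), 0.68)]
top lid_tab [(array([165., 202.]), 0.57), (array([305., 206.]), 0.39)]
top lid_flange [(array([181., 223.]), 0.92), (array([223., 130.]), 0.52)]
top jar_mid [(array([120., 192.]), 0.69)]
top tin_mid [(array([373., 221.]), 0.79)]
top tube_mid [(array([366., 172.]), 0.62)]
top box_mid [(array([223., 128.]), 0.71)]
0.9
```

View pics/scene0.png

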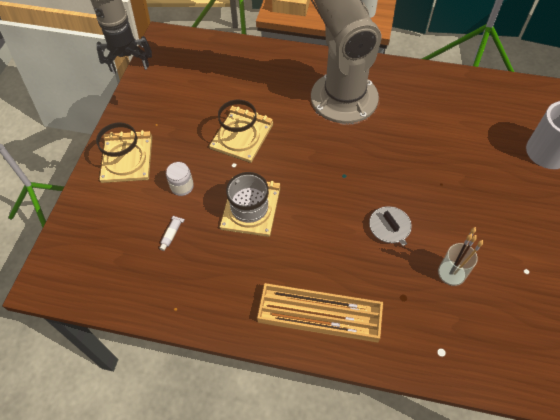

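View pics/top0.png

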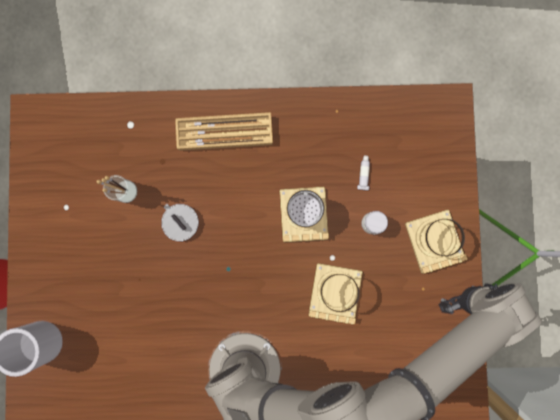

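Candidates for the mouth-bearing pot, in top pixels:
- (304,209): a stainless pot on a board, leftmost with the largest y.
- (339,294): a dark ring on a board.
- (444,235): a dark ring on a board.

The lid is at (180,222), with its tab towards about (165,204). The tub at (25,350) and the tin at (375,222) are other round things. I choose (304,209) and will check it in a close crop.

```bash
python3 - <<'E'
from h import *
np.set_printoptions(precision=4,suppress=True)
im,d=grab('top');im2,d2=grab('scene')
a=cv2.resize(im[165:255,260:350],(400,400),interpolation=cv2.INTER_CUBIC)
b=cv2.resize(im[177:267,135:225],(400,400),interpolation=cv2.INTER_CUBIC)
cv2.imwrite('pics/c1.png',np.hstack([a,b])[:,:,::-1])
a=cv2.resize(im2[160:250,205:295],(400,400),interpolation=cv2.INTER_CUBIC)
b=cv2.resize(im2[185:275,345:435],(400,400),interpolation=cv2.INTER_CUBIC)
cv2.imwrite('pics/c2.png',np.hstack([a,b])[:,:,::-1])
np.savez('f0.npz',im=im,d=d,im2=im2,d2=d2)
for n,uv in (('mouth',(304,209)),('m2',(339,294)),('m3',(444,235))): print(n,ray_at_z('top',*uv,0.118))
print('m scene',ray_at_z('scene',247,187,.118))
print('lid',ray_at_z('top',180,222,.038),ray_at_z('scene',390,222,.038))
def cloud(n,d):
    P=eyes.camera_params(n);K=np.array(P['K']);T=np.array(P['cam_to_world'])
    v,u=np.mgrid[:420,:560];c=np.stack([(u-K[0,2])/K[0,0]*d,(v-K[1,2])/K[1,1]*d,d],-1)
    w=c@T[:3,:3].T+T[:3,3]; w[d==0]=np.nan; return w
for n,dd in (('top',d),('scene',d2)):
    w=cloud(n,dd)
    L=ray_at_z('top',180,222,.03)
    m=(np.hypot(w[...,0]-L[0],w[...,1]-L[1])<.09)&(w[...,2]>.012)&(w[...,2]<.034)
    g=(np.hypot(w[...,0]-L[0],w[...,1]-L[1])<.09)&(w[...,2]>.04)
    print(n,'cover',m.sum(),w[m].mean(0),np.median(w[m][:,2]),'grip',g.sum(),w[g].mean(0))
    if g.sum()>5:
        q=w[g][:,:2];q=q-q.mean(0);_,sv,V=np.linalg.svd(q);print('grip dir',V[0],np.degrees(np.arctan2(V[0][1],V[0][0])),np.ptp(q@V[0]),np.ptp(q@V[1]))
    r=w[m][:,:2];(c,rad)=cv2.minEnclosingCircle(r.astype(np.float32));print('enc',c,rad)
    M=ray_at_z('top',304,209,.118)
    m=(np.hypot(w[...,0]-M[0],w[...,1]-M[1])<.08)&(w[...,2]>.112)&(w[...,2]<.14)
    (c,rad)=cv2.minEnclosingCircle(w[m][:,:2].astype(np.float32));print('rim',m.sum(),c,rad,np.percentile(w[m][:,2],[5,50,95]))
E
```

```text
mouth [ 0.5151 -0.204   0.118 ]
m2 [ 0.2483 -0.3056  0.118 ]
m3 [ 0.4241 -0.6382  0.118 ]
m scene [ 0.5057 -0.211   0.118 ]
lid [0.4871 0.2029 0.038 ] [0.4881 0.2057 0.038 ]
top cover 950 [0.4876 0.2088 0.023 ] 0.02299253518284894 grip 90 [0.4864 0.2071 0.0497]
grip dir [-0.7844 -0.6202] -141.6690642837923 0.062453715331890654 0.014539158677750637
enc (0.4933438003063202, 0.2127663493156433) 0.06916190683841705
rim 289 (0.5171661972999573, -0.20715346932411194) 0.059765689074993134 [0.1132 0.1208 0.1284]
scene cover 1066 [0.4905 0.2086 0.0258] 0.02584804239265004 grip 139 [0.49   0.2072 0.0503]
grip dir [0.7744 0.6327] 39.250439213098744 0.06711014978754168 0.018498942923133938
enc (0.4780741035938263, 0.2107398808002472) 0.08140735328197479
rim 478 (0.5182393193244934, -0.20752078294754028) 0.06231091916561127 [0.1133 0.1219 0.1301]
```

```bash
true
```

```text
(no output)
```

View pics/c1.png

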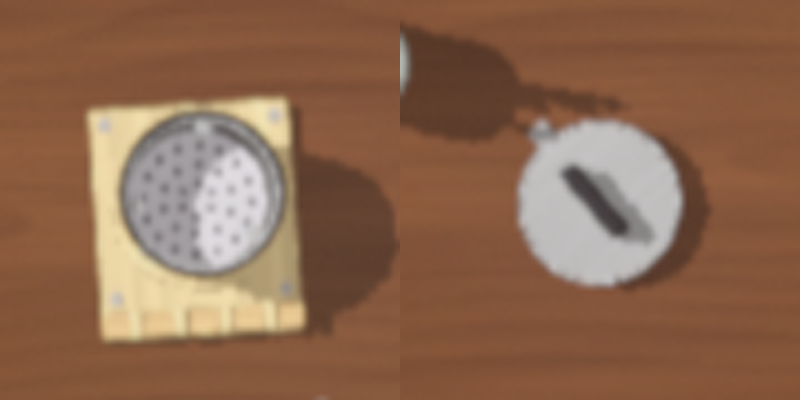

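View pics/c2.png

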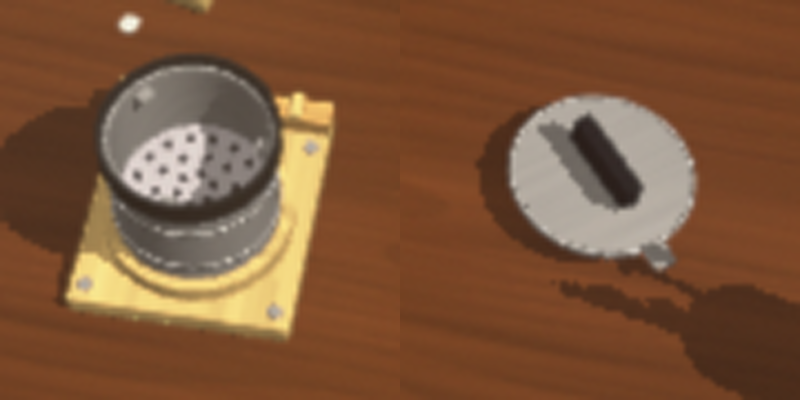

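The crops confirm the choice: a metal pot with a black seal and perforated floor, and the batten on the robot side. A bright spot, possibly a lug, shows at about (305.7,193.6) in top and at (237.6,181.4) and (263.5,191.5) in scene. The lid's tab is at (167,206) in top. Next I fit the lug angle.

```bash
python3 - <<'E'
from h import *
np.set_printoptions(precision=4,suppress=True)
f=np.load('f0.npz')
im,im2=f['im'],f['im2']
C=np.array([.5165,-.207])
for n,u,v in(('top',305.7,193.6),('scene',237.6,181.4),('scene',263.5,191.5)):
    p=ray_at_z(n,u,v,.110)[:2]-C;print(n,p,np.hypot(*p),np.degrees(np.arctan2(p[1],p[0])))
# polar unwrapped images at cylinder r=.047, z=.112
for n,I in(('top',im),('scene',im2)):
    th=np.radians(np.arange(-180,180,.5))
    rows=[]
    for r,z in [(.048,.112),(.045,.112),(.043,.1095),(.0515,.105),(.0515,.112)]:
        uv=np.array([proj(n,[C[0]+r*np.cos(t),C[1]+r*np.sin(t),z]) for t in th],np.float32)
        rows.append(np.repeat(cv2.remap(I,uv[None,:,0],uv[None,:,1],cv2.INTER_LINEAR),40,0))
    cv2.imwrite(f'pics/pol_{n}.png',np.vstack(rows)[:,:,::-1])
    # overlay
    x0,y0=(260,165) if n=='top' else (205,150)
    A=cv2.resize(I[y0:y0+90,x0:x0+90],(540,540),interpolation=cv2.INTER_CUBIC)
    for r,z,c in((.0595,.125,(255,0,0)),(.0555,.125,(255,0,0)),(.052,.118,(0,255,0)),(.055,.118,(0,255,0))):
        pts=np.array([(proj(n,[C[0]+r*np.cos(t),C[1]+r*np.sin(t),z])-[x0-.5,y0-.5])*6 for t in th])
        cv2.polylines(A,[pts.astype(np.int32)],True,c,1)
    cv2.imwrite(f'pics/ov_{n}.png',A[:,:,::-1])
a=np.hstack([cv2.imread('pics/ov_top.png'),cv2.imread('pics/ov_scene.png')])
cv2.imwrite('pics/ov.png',cv2.resize(a,(800,400)))
b=np.vstack([cv2.imread('pics/pol_top.png'),cv2.imread('pics/pol_scene.png')]);cv2.imwrite('pics/pol.png',b)
E
```

```text
top [ 0.0479 -0.004 ] 0.0481174410580197 -4.817154174931261
scene [-0.0293 -0.0372] 0.047342262721685846 -128.2746660152595
scene [-0.0106  0.0439] 0.045148214639056335 103.58507717843668Traceback (most recent call last):
  File "<stdin>", line 13, in <module>
  File "h.py", line 16, in proj
    P=eyes.camera_params(n);K=np.array(P['K']);T=np.linalg.inv(np.array(P['cam_to_world']))
ValueError: time passes only in moves, steps and waits
```

```bash
sed -i 's/^def grab/_P={}\ndef cp(n):\n    if n not in _P: _P[n]=eyes.camera_params(n)\n    return _P[n]\ndef grab/; s/P=eyes.camera_params(n)/P=cp(n)/' h.py
cat > pol.py <<'E'
from h import *
f=np.load('f0.npz')
im,im2=f['im'],f['im2']
C=np.array([.5170,-.2070]);L0=np.radians(-1.5)
th=np.radians(np.arange(-180,180,.5))
for n,I in(('top',im),('scene',im2)):
    rows=[]
    for r,z in [(.048,.112),(.045,.112),(.043,.1095),(.0515,.105),(.0515,.112)]:
        uv=np.array([proj(n,[C[0]+r*np.cos(t),C[1]+r*np.sin(t),z]) for t in th],np.float32)
        rows.append(np.repeat(cv2.remap(I,uv[None,:,0],uv[None,:,1],cv2.INTER_LINEAR),40,0))
    cv2.imwrite(f'pics/pol_{n}.png',np.vstack(rows)[:,:,::-1])
    x0,y0=(260,165) if n=='top' else (205,150)
    A=cv2.resize(I[y0:y0+90,x0:x0+90],(540,540),interpolation=cv2.INTER_CUBIC)
    def pl(P,c):
        pts=np.array([(proj(n,p)-[x0-.5,y0-.5])*6 for p in P]);cv2.polylines(A,[pts.astype(np.int32)],True,c,1)
    for r,z,c in((.0595,.125,(255,0,0)),(.0555,.125,(255,0,0)),(.052,.118,(0,255,0))):
        pl([[C[0]+r*np.cos(t),C[1]+r*np.sin(t),z] for t in th],c)
    for a in (0,100,235):
        t=L0+np.radians(a);R=np.array([[np.cos(t),-np.sin(t)],[np.sin(t),np.cos(t)]])
        for z in(.112,.107): pl([np.r_[C+R@q,z] for q in ([.043,-.0055],[.052,-.0055],[.052,.0055],[.043,.0055])],(255,0,255))
    cv2.imwrite(f'pics/ov_{n}.png',A[:,:,::-1])
a=np.hstack([cv2.imread('pics/ov_top.png'),cv2.imread('pics/ov_scene.png')])
cv2.imwrite('pics/ov.png',cv2.resize(a,(800,400)))
cv2.imwrite('pics/pol.png',np.vstack([cv2.imread('pics/pol_top.png'),cv2.imread('pics/pol_scene.png')]))
E
python3 pol.py
```

```text
(no output)
```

View pics/ov.png

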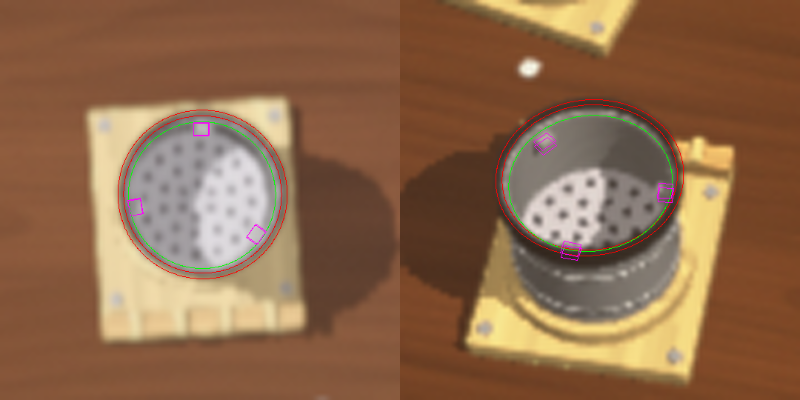

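View pics/pol.png

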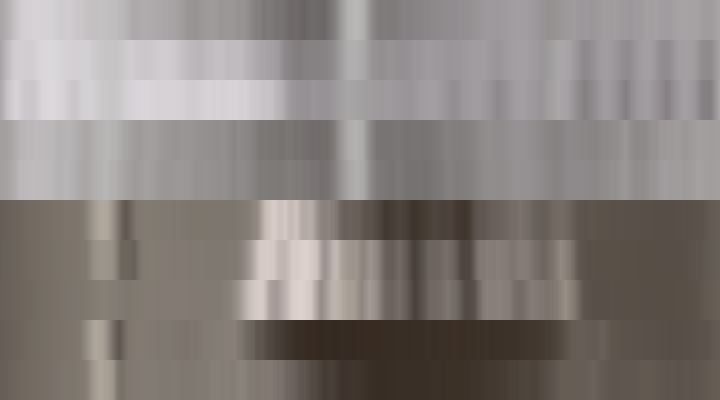

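Three lug sightings agree on a first-lug angle of about -3° ± 3° (world yaw). The pot centre is about (0.517,-0.207). The lid is at about (0.488,0.206) with yaw of about 39°. Next is a helper to turn target poses into slides.

```bash
cat > mv.py <<'E'
import sys
from h import *
# usage: mv.py x y z yaw_deg [from commanded pose x y z yaw]
def to(x,y,z,yaw,s=None):
    s=s or read_state();R=s['tool_rot'];p=s['tcp_pos']
    cy=np.degrees(np.arctan2(R[1,0],R[0,0]))
    d=R.T@(np.array([x,y,z])-p)*1000
    return np.round(d,1),round(float(-np.radians(yaw-cy)),3)
if __name__=='__main__':
    a=list(map(float,sys.argv[1:]))
    s=read_state()
    for i in range(0,len(a),4): print(*to(*a[i:i+4],s))
    print('t',s['time_s'],'pos',s['tcp_pos'].round(4),'yaw',np.degrees(np.arctan2(s['tool_rot'][1,0],s['tool_rot'][0,0])).round(2),'F',s['wrist_force'].round(2),'T',s['ft_torque'].round(2),'z',s['tool_rot'][:,2].round(3),'g',round(s['grip_width'],3),'q',s['q'].round(0))
E
python3 mv.py .45 -.30 .23 30 .488 .206 .2 39
```

```text
[ 305.8 -229.     1.3] -0.142
[ 529.6 -684.4   31.3] -0.299
t 1.0 pos [ 0.2515 -0.6264  0.2313] yaw 21.88 F [ 0.35 -0.42  0.03] T [-0.06 -0.03 -0.06] z [ 0. -0. -1.] g 0.999 q [62. 27.  1. 89. -1. 64. -5.]
```

servo_tool(slide=[[38,-28,0],[76,-57,0],[115,-86,0],[153,-115,0],[191,-143,0],[230,-172,0],[268,-200,0],[306,-229,0]], spin=[-0.02,-0.04,-0.06,-0.08,-0.1,-0.12,-0.13,-0.14], gripper=0)

```text
time_s: 2.0
tcp_pos: [0.4509, -0.2986, 0.2316]
tool_rot: [[0.867, 0.499, 0.001], [0.499, -0.867, -0.0], [0.0, 0.001, -1.0]]
wrist_force: [0.3, 0.4, 0.5]
grip_width: 1.002
```

```bash
python3 mv.py .53 -0.05 .22 36 .488 .206 .2 39
```

```text
[ 192.5 -176.1   11.5] -0.106
[ 283.8 -419.    31.4] -0.159
t 2.0 pos [ 0.4509 -0.2986  0.2316] yaw 29.91 F [0.33 0.4  0.47] T [ 0.   -0.05 -0.01] z [ 0.001 -0.    -1.   ] g 1.002 q [ 35.  15.  -9. 107.   3.  58. -36.]
```

servo_tool(slide=[[48,-44,3],[96,-88,6],[144,-132,9],[192,-176,12],[215,-235,17],[238,-296,22],[261,-358,27],[284,-419,31]], spin=[-0.03,-0.06,-0.08,-0.1,-0.12,-0.13,-0.15,-0.16])

```text
time_s: 3.0
tcp_pos: [0.4905, 0.1867, 0.2018]
tool_rot: [[0.776, 0.63, 0.001], [0.63, -0.776, 0.0], [0.001, 0.0, -1.0]]
wrist_force: [0.6, -0.4, 0.5]
grip_width: 1.001
```

```bash
python3 mv.py .488 .206 .1 39 .488 .206 .027 39
python3 - <<'E'
from h import *
grab('top','t1.png');grab('scene','s1.png')
E
```

```text
[ 10.2 -16.6 101.8] 0.001
[ 10.1 -16.7 174.8] 0.001
t 3.0 pos [0.4905 0.1867 0.2018] yaw 39.06 F [ 0.57 -0.42  0.5 ] T [-0.02 -0.09 -0.  ] z [ 0.001  0.    -1.   ] g 1.001 q [ -6.  17. -26. 110.   9.  55. -87.]
```

View pics/s1.png

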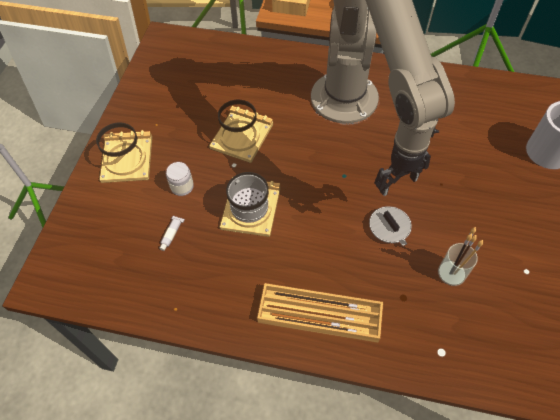

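The gripper is above the lid, to its upper right at (405,180) in scene, with nothing disturbed. I recheck where it settled before going down.

```bash
python3 mv.py .488 .206 .1 39 .488 .206 .027 39
```

```text
[  7.5  -9.7 102.1] 0.013
[  7.3  -9.4 175.1] 0.013
t 3.1 pos [0.4884 0.1933 0.202 ] yaw 39.73 F [ 0.6  -0.47  0.76] T [ 0.02  0.07 -0.06] z [ 0.     0.004 -1.   ] g 1.0 q [ -6.  17. -27. 110.   9.  55. -87.]
```

servo_tool(slide=[[0,0,30],[0,0,60],[0,0,60]], spin=[0,0,0])

```text
time_s: 3.48
tcp_pos: [0.4895, 0.1837, 0.1399]
tool_rot: [[0.777, 0.63, -0.004], [0.63, -0.777, -0.002], [-0.004, -0.001, -1.0]]
wrist_force: [0.4, 0.5, 0.5]
grip_width: 1.001
```

```bash
python3 mv.py .488 .206 .1 39 .488 .206 .027 39
```

```text
[ 13.1 -18.2  39.9] 0.001
[ 13.4 -18.1 112.9] 0.001
t 3.475 pos [0.4895 0.1837 0.1399] yaw 39.05 F [0.38 0.47 0.52] T [-0.02  0.06 -0.  ] z [-0.004 -0.002 -1.   ] g 1.001 q [ -7.  22. -25. 113.  12.  48. -89.]
```

servo_tool(slide=[[13,-18,20],[13,-18,45],[13,-18,45]], spin=[0,0,0])

```text
time_s: 3.85
tcp_pos: [0.4892, 0.2066, 0.0965]
tool_rot: [[0.776, 0.63, -0.002], [0.63, -0.776, -0.001], [-0.002, -0.0, -1.0]]
wrist_force: [-0.9, -0.2, 0.0]
grip_width: 0.998
```

```bash
python3 mv.py .488 .206 .027 39
python3 - <<'E'
from h import *
im,_=grab('top');im2,_=grab('scene')
a=cv2.resize(im[177:267,135:225],(400,400),interpolation=cv2.INTER_CUBIC)
b=cv2.resize(im2[155:265,335:445],(400,400),interpolation=cv2.INTER_CUBIC)
cv2.imwrite('pics/c3.png',np.hstack([a,b])[:,:,::-1])
E
```

```text
[-1.2 -0.3 69.5] 0.001
t 3.85 pos [0.4892 0.2066 0.0965] yaw 39.06 F [-0.92 -0.22  0.02] T [-0.02 -0.03  0.03] z [-0.002 -0.001 -1.   ] g 0.998 q [-10.  26. -24. 114.  15.  43. -94.]
```

View pics/c3.png

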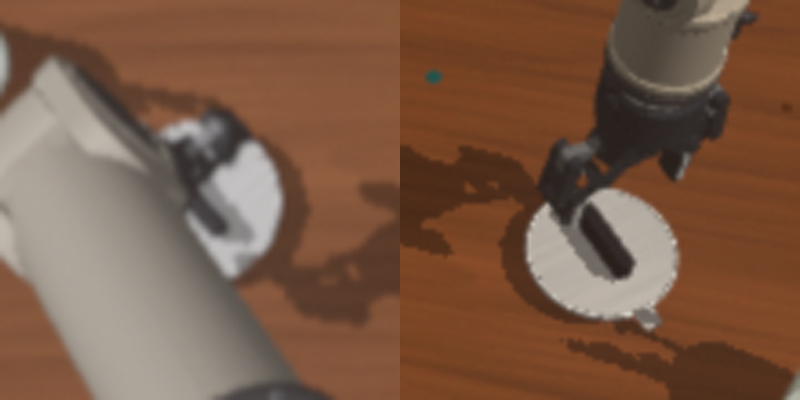

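The fingers straddle the bar line in both views. Descending.

servo_tool(slide=[[-1,0,25],[-1,0,50],[-1,0,69],[-1,0,69],[-1,0,69]], spin=[0,0,0,0,0])

```text
time_s: 4.58
tcp_pos: [0.4895, 0.2068, 0.0285]
tool_rot: [[0.777, 0.63, 0.001], [0.63, -0.777, 0.001], [0.001, 0.0, -1.0]]
wrist_force: [0.7, -1.6, 0.3]
grip_width: 0.995
```

servo_tool(slide=[[0,0,0],[0,0,0],[0,0,0],[0,0,0],[0,0,0],[0,0,0],[0,0,0],[0,0,0]], spin=[0,0,0,0,0,0,0,0], gripper=1, squeeze=60)

```text
time_s: 5.58
tcp_pos: [0.489, 0.2066, 0.0279]
tool_rot: [[0.776, 0.63, 0.0], [0.63, -0.776, 0.0], [0.0, 0.0, -1.0]]
wrist_force: [-0.6, -1.0, 5.7]
grip_width: 0.153
```

```bash
python3 mv.py .488 .206 .1 39
```

```text
[ -1.1  -0.2 -72.1] 0.001
t 5.575 pos [0.489  0.2066 0.0279] yaw 39.06 F [-0.61 -0.95  5.75] T [-0.07  0.18 -0.01] z [ 0.  0. -1.] g 0.153 q [-13.  32. -21. 116.  19.  35. -98.]
```

Grasped: the opening is 13 mm on the 14 mm bar. The TCP is about 10 mm below lid_grip. Now I lift it.

servo_tool(slide=[[0,0,-25],[0,0,-60],[0,0,-110],[0,0,-160],[0,0,-180],[0,0,-180]], spin=[0,0,0,0,0,0], squeeze=80)

```text
time_s: 6.32
tcp_pos: [0.4893, 0.2066, 0.2085]
tool_rot: [[0.777, 0.63, 0.002], [0.63, -0.777, 0.001], [0.002, 0.001, -1.0]]
wrist_force: [-0.8, 0.5, -3.1]
grip_width: 0.147
```

```bash
python3 mv.py .53 0 .21 30 .517 -.207 .21 16
python3 - <<'E'
from h import *
im,d=grab('top');im2,d2=grab('scene')
cv2.imwrite('pics/s2.png',im2[:,:,::-1])
E
```

```text
[-98.5 186.1  -1.6] 0.158
[-239.1  338.7   -1.7] 0.402
t 6.325 pos [0.4893 0.2066 0.2085] yaw 39.05 F [-0.81  0.48 -3.11] T [-0.03  0.08  0.03] z [ 0.002  0.001 -1.   ] g 0.147 q [ -7.  17. -27. 109.   9.  56. -89.]
```

View pics/s2.png

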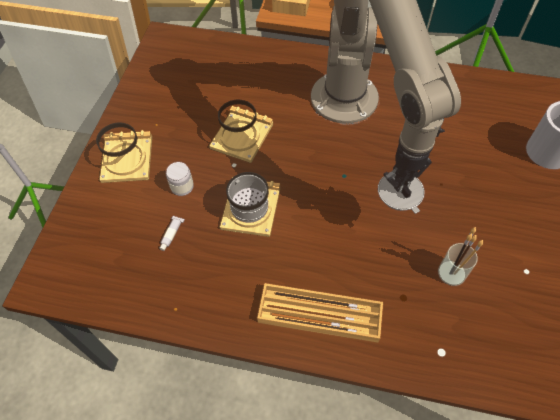

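The lid is held level at (401,191) in scene, with its tab at (415,209). I carry it to the pot.

servo_tool(slide=[[-20,38,0],[-44,80,0],[-70,132,0],[-98,186,0],[-128,219,0],[-160,253,0],[-200,296,0],[-239,339,0]], spin=[0.04,0.08,0.12,0.16,0.22,0.28,0.34,0.4])

```text
time_s: 7.42
tcp_pos: [0.5154, -0.2087, 0.2054]
tool_rot: [[0.961, 0.277, -0.003], [0.277, -0.961, 0.001], [-0.003, -0.002, -1.0]]
wrist_force: [0.7, 0.9, -2.2]
grip_width: 0.147
```

servo_tool(slide=[[0,0,0],[0,0,0],[0,0,0]], spin=[0,0,0])

```text
time_s: 7.8
tcp_pos: [0.5168, -0.2055, 0.2067]
tool_rot: [[0.96, 0.281, -0.001], [0.281, -0.96, 0.001], [-0.001, -0.001, -1.0]]
wrist_force: [-0.2, -0.2, -2.8]
grip_width: 0.146
```

```bash
python3 mv.py .517 -.207 .165 16
python3 - <<'E'
from h import *
im,d=grab('top');im2,d2=grab('scene');np.savez('f1.npz',im=im,d=d,im2=im2,d2=d2)
s=read_state();np.set_printoptions(precision=4,suppress=True);print(s['tcp_pos'])
def cloud(n,d):
    P=cp(n);K=np.array(P['K']);T=np.array(P['cam_to_world'])
    v,u=np.mgrid[:420,:560];c=np.stack([(u-K[0,2])/K[0,0]*d,(v-K[1,2])/K[1,1]*d,d],-1)
    w=c@T[:3,:3].T+T[:3,3]; w[d==0]=np.nan; return w
p=s['tcp_pos']
for n,dd,x0,y0 in(('top',d,255,160),('scene',d2,200,130)):
    w=cloud(n,dd)
    m=(np.hypot(w[...,0]-p[0],w[...,1]-p[1])<.1)&(abs(w[...,2]-(p[2]-.004))<.006)
    print(n,m.sum(),w[m].mean(0))
I=[cv2.resize(im[160:250,255:345],(400,400),interpolation=cv2.INTER_CUBIC),cv2.resize(im2[130:230,200:300],(400,400),interpolation=cv2.INTER_CUBIC)]
cv2.imwrite('pics/c4.png',np.hstack(I)[:,:,::-1])
E
```

```text
[-0.2  1.6 41.7] 0.005
t 7.8 pos [ 0.5168 -0.2055  0.2067] yaw 16.31 F [-0.17 -0.22 -2.76] T [-0.   -0.    0.01] z [-0.001  0.001 -1.   ] g 0.146 q [ 25.  18. -11. 106.   4.  56. -62.]
[ 0.517  -0.2058  0.2072]
top 65 [ 0.529  -0.156   0.2032]
scene 889 [ 0.5322 -0.1999  0.2048]
```

View pics/c4.png

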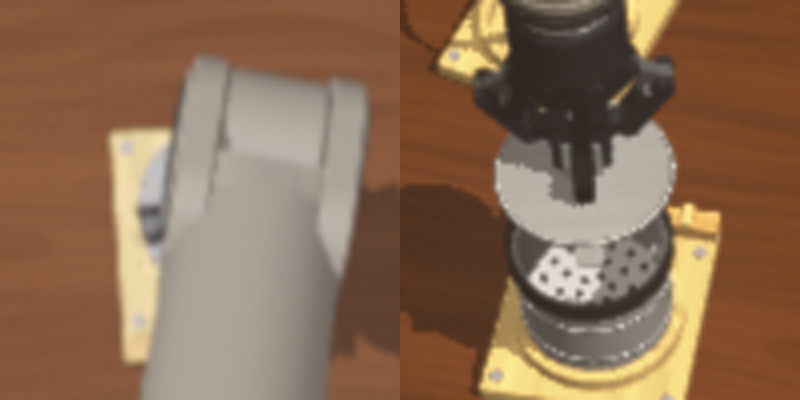

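In scene, the lid sits above the pot, its cover centred at about (246,174) in the full image. I measure its centre relative to the pot in that same camera.

```bash
cat > fit.py <<'E'
from h import *
from scipy.optimize import minimize
np.set_printoptions(precision=4,suppress=True)
f0=np.load('f0.npz');f1=np.load('f1.npz')
n='scene'
P=cp(n)
def grad(I):
    g=cv2.cvtColor(I,cv2.COLOR_RGB2GRAY).astype(np.float32);g=cv2.GaussianBlur(g,(0,0),.8)
    return g
def score(I,C,r,z,th):
    # radial contrast inside - outside
    def samp(rr):
        K=np.array(P['K']);T=np.linalg.inv(np.array(P['cam_to_world']))
        p=np.stack([C[0]+rr*np.cos(th),C[1]+rr*np.sin(th),0*th+z],-1)
        c=(p@T[:3,:3].T+T[:3,3])@K.T;uv=(c[:,:2]/c[:,2:]).astype(np.float32)
        return cv2.remap(I,uv[None,:,0],uv[None,:,1],cv2.INTER_LINEAR)[0]
    return samp(r-.003)-samp(r+.003)
g0=grad(f0['im2']);g1=grad(f1['im2'])
def best(g,r,z,th,sgn,c0):
    R=[]
    for dx in np.arange(-.01,.0101,.0005):
        for dy in np.arange(-.01,.0101,.0005):
            s=sgn*score(g,(c0[0]+dx,c0[1]+dy),r,z,th);R.append((np.clip(s,-40,40).mean(),c0[0]+dx,c0[1]+dy))
    return sorted(R)[-1]
D=np.radians
thl=np.r_[D(np.arange(-120,0,3)),D(np.arange(32,110,3))]
print('lid',best(g1,.060,.2035,thl,1,(.517,-.206)))
print('seal outer',best(g0,.0595,.125,D(np.arange(-100,100,3)),-1,(.517,-.207)))
print('seal outer full',best(g0,.0595,.125,D(np.arange(-180,180,3)),-1,(.517,-.207)))
print('seal inner far',best(g0,.0555,.125,D(np.arange(-180,180,3)),1,(.517,-.207)))
for t in (-10,16): pass
E
python3 fit.py
```

```text
lid (np.float32(34.37175), np.float64(0.5155000000000001), np.float64(-0.207))
seal outer (np.float32(24.779818), np.float64(0.526), np.float64(-0.208))
seal outer full (np.float32(8.153499), np.float64(0.527), np.float64(-0.19999999999999998))
seal inner far (np.float32(33.007652), np.float64(0.5195000000000001), np.float64(-0.209))
```

```bash
python3 mv.py .519 -.207 .157 16
```

```text
[ 1.6  1.7 50.2] 0.005
t 7.9 pos [ 0.517  -0.2058  0.2072] yaw 16.29 F [ 0.92 -0.47 -2.41] T [ 0.01 -0.01  0.03] z [-0.001  0.001 -1.   ] g 0.148 q [ 25.  18. -11. 106.   4.  56. -62.]
```

servo_tool(slide=[[1.6,1.7,15],[1.6,1.7,30],[1.6,1.7,42],[1.6,1.7,50],[1.6,1.7,50],[1.6,1.7,50]], spin=[0,0,0,0,0,0])

```text
time_s: 8.65
tcp_pos: [0.5192, -0.2087, 0.158]
tool_rot: [[0.961, 0.278, 0.001], [0.278, -0.961, -0.0], [0.001, 0.0, -1.0]]
wrist_force: [-0.9, 0.0, -1.8]
grip_width: 0.147
```

servo_tool(slide=[[0,0,3],[0,0,6],[0,0,9],[0,0,11],[0,0,12],[0,0,12]], spin=[0,0,0,0,0,0])

```text
time_s: 9.4
tcp_pos: [0.5188, -0.2086, 0.1455]
tool_rot: [[0.961, 0.278, -0.0], [0.278, -0.961, 0.0], [-0.0, -0.0, -1.0]]
wrist_force: [-0.6, 0.9, -2.2]
grip_width: 0.145
```

```bash
python3 mv.py .519 -.207 .14 16
```

```text
[ 0.6 -1.5  5.5] 0.002
t 9.4 pos [ 0.5188 -0.2086  0.1455] yaw 16.14 F [-0.59  0.94 -2.18] T [-0.03  0.02  0.01] z [-0.  0. -1.] g 0.145 q [ 24.  23. -11. 109.   6.  49. -63.]
```

servo_tool(slide=[[0.5,-1.2,1],[0.5,-1.2,2],[0.5,-1.2,3],[0.5,-1.2,4],[0.5,-1.2,5],[0.5,-1.2,5]], spin=[0,0,0,0,0,0])

```text
time_s: 10.15
tcp_pos: [0.5189, -0.2073, 0.1405]
tool_rot: [[0.961, 0.278, -0.0], [0.278, -0.961, 0.0], [-0.0, -0.0, -1.0]]
wrist_force: [0.3, -0.8, -2.6]
grip_width: 0.145
```

```bash
python3 mv.py .519 -.207 .14 16
```

```text
[ 0.2 -0.2  0.5] 0.003
t 10.15 pos [ 0.5189 -0.2073  0.1405] yaw 16.14 F [ 0.28 -0.77 -2.61] T [ 0.02 -0.03  0.02] z [-0.  0. -1.] g 0.145 q [ 24.  23. -11. 109.   6.  48. -64.]
```

servo_tool(slide=[[0,0,0.5],[0,0,1],[0,0,1.5],[0,0,1.5]], spin=[0,0,0,0])

```text
time_s: 10.65
tcp_pos: [0.5191, -0.2073, 0.1399]
tool_rot: [[0.961, 0.278, 0.0], [0.278, -0.961, -0.0], [0.0, 0.0, -1.0]]
wrist_force: [-3.2, 0.9, 6.1]
grip_width: 0.148
```

```bash
python3 mv.py .519 -.207 .14 16
```

```text
[ 0.  -0.3 -0.1] 0.002
t 10.65 pos [ 0.5191 -0.2073  0.1399] yaw 16.14 F [-3.19  0.9   6.14] T [0.25 0.62 0.05] z [ 0. -0. -1.] g 0.148 q [ 24.  23. -11. 110.   6.  48. -64.]
```

Resting on the lugs exactly at the expected height (0.140) with light contact. Now I turn clockwise by feel.

servo_tool(slide=[[0,0,-0.3],[0,0,-0.3],[0,0,-0.3],[0,0,-0.3],[0,0,-0.3]], spin=[0.04,0.08,0.12,0.16,0.2])

```text
time_s: 11.28
tcp_pos: [0.5197, -0.2073, 0.1398]
tool_rot: [[0.997, 0.079, 0.001], [0.079, -0.997, -0.0], [0.001, 0.0, -1.0]]
wrist_force: [0.9, 1.2, 5.3]
grip_width: 0.15
```

```bash
python3 mv.py .519 -.207 .14 16
```

```text
[-0.7 -0.3 -0.2] -0.2
t 11.275 pos [ 0.5197 -0.2073  0.1398] yaw 4.55 F [0.87 1.2  5.29] T [ 0.08 -0.07  0.18] z [ 0.001 -0.    -1.   ] g 0.15 q [ 22.  23.  -8. 110.   4.  48. -74.]
```

servo_tool(slide=[[0,0,0],[0,0,0],[0,0,0]], spin=[0.03,0.06,0.07])

```text
time_s: 11.65
tcp_pos: [0.5191, -0.2074, 0.1393]
tool_rot: [[1.0, 0.011, 0.0], [0.011, -1.0, -0.0], [0.0, 0.0, -1.0]]
wrist_force: [1.4, -0.6, 0.2]
grip_width: 0.145
```

```bash
python3 mv.py .519 -.207 .14 16
```

```text
[-0.1 -0.4 -0.7] -0.269
t 11.65 pos [ 0.5191 -0.2074  0.1393] yaw 0.61 F [ 1.43 -0.65  0.2 ] T [-0.14 -0.12  0.04] z [ 0. -0. -1.] g 0.145 q [ 21.  23.  -7. 110.   4.  48. -78.]
```

The upward force vanished and it is sinking at yaw of about 0.6°. I go a little further to centre it, then lower.

servo_tool(slide=[[0,0,0.5],[0,0,1.5],[0,0,2.5],[0,0,3.5],[0,0,4.5],[0,0,5],[0,0,5]], spin=[0.03,0.06,0.06,0.06,0.06,0.06,0.06])

```text
time_s: 12.52
tcp_pos: [0.519, -0.2073, 0.1344]
tool_rot: [[0.999, -0.048, -0.0], [-0.048, -0.999, -0.0], [-0.0, 0.0, -1.0]]
wrist_force: [0.2, 0.2, -2.4]
grip_width: 0.148
```

```bash
python3 mv.py .519 -.207 .133 -3
```

```text
[ 0.  -0.3  1.4] 0.004
t 12.525 pos [ 0.519  -0.2073  0.1344] yaw -2.76 F [ 0.21  0.17 -2.43] T [0.04 0.09 0.04] z [-0. -0. -1.] g 0.148 q [ 21.  23.  -7. 110.   4.  47. -81.]
```

It dropped past the lugs freely. Now I press against the seal.

servo_tool(slide=[[0,0,1],[0,0,2],[0,0,3],[0,0,4],[0,0,5],[0,0,6],[0,0,7],[0,0,7]], spin=[0,0,0,0,0,0,0,0])

```text
time_s: 13.52
tcp_pos: [0.5191, -0.2073, 0.1279]
tool_rot: [[0.999, -0.048, 0.0], [-0.048, -0.999, -0.0], [0.0, 0.0, -1.0]]
wrist_force: [-4.2, 1.5, 8.0]
grip_width: 0.146
```

```bash
python3 mv.py .519 -.207 .128 -3
```

```text
[-0.1 -0.3 -0.1] 0.004
t 13.525 pos [ 0.5191 -0.2073  0.1279] yaw -2.77 F [-4.16  1.46  7.97] T [0.2  0.68 0.  ] z [ 0. -0. -1.] g 0.146 q [ 21.  24.  -7. 110.   4.  46. -81.]
```

Force is as predicted (about 10.4 N of press at 20 mm). Turning clockwise.

servo_tool(slide=[[-0.5,0,0],[-0.5,0,0],[-0.5,0,0],[-0.5,0,0],[-0.5,0,0],[-0.5,0,0]], spin=[0.05,0.1,0.15,0.2,0.25,0.3])

```text
time_s: 14.28
tcp_pos: [0.52, -0.2075, 0.1285]
tool_rot: [[0.94, -0.342, 0.003], [-0.342, -0.94, -0.001], [0.003, -0.0, -1.0]]
wrist_force: [-0.1, 0.7, 7.0]
grip_width: 0.147
```

```bash
python3 mv.py .519 -.207 .128 -3
```

```text
[-1.1 -0.1  0.5] -0.297
t 14.275 pos [ 0.52   -0.2075  0.1285] yaw -19.99 F [-0.06  0.69  7.  ] T [0.11 0.11 0.21] z [ 0.003 -0.001 -1.   ] g 0.147 q [ 18.  24.  -3. 110.   2.  46. -96.]
```

servo_tool(slide=[[0,0,0.3],[0,0,0.3],[0,0,0.3],[0,0,0.3]], spin=[0.05,0.1,0.15,0.19])

```text
time_s: 14.78
tcp_pos: [0.5201, -0.2076, 0.1283]
tool_rot: [[0.858, -0.513, 0.003], [-0.513, -0.858, -0.001], [0.003, -0.001, -1.0]]
wrist_force: [0.1, -0.1, 7.5]
grip_width: 0.146
```

```bash
python3 mv.py .519 -.207 .128 -3
```

```text
[-1.3  0.1  0.3] -0.486
t 14.775 pos [ 0.5201 -0.2076  0.1283] yaw -30.86 F [ 0.12 -0.13  7.46] T [0.11 0.13 0.3 ] z [ 0.003 -0.001 -1.   ] g 0.146 q [  16.   23.   -0.  111.    0.   46. -106.]
```

Turned 0.49 rad. Feeling for the stop in small steps.

servo_tool(slide=[[0,0,0],[0,0,0],[0,0,0]], spin=[0.03,0.06,0.06])

```text
time_s: 15.15
tcp_pos: [0.5201, -0.207, 0.1282]
tool_rot: [[0.827, -0.562, 0.003], [-0.562, -0.827, -0.001], [0.003, -0.001, -1.0]]
wrist_force: [-0.4, 0.4, 8.0]
grip_width: 0.15
```

```bash
python3 mv.py .519 -.207 .128 -3
```

```text
[-0.9  0.6  0.2] -0.545
t 15.15 pos [ 0.5201 -0.207   0.1282] yaw -34.2 F [-0.41  0.39  7.96] T [0.26 0.26 0.21] z [ 0.003 -0.001 -1.   ] g 0.15 q [  15.   23.    1.  111.   -0.   46. -109.]
```

servo_tool(slide=[[0,0,0],[0,0,0],[0,0,0]], spin=[0.02,0.04,0.04])

```text
time_s: 15.52
tcp_pos: [0.52, -0.2057, 0.1282]
tool_rot: [[0.805, -0.593, 0.002], [-0.593, -0.805, 0.001], [0.001, -0.002, -1.0]]
wrist_force: [-1.8, 4.7, 8.9]
grip_width: 0.144
```

```bash
python3 mv.py .519 -.207 .128 -3
```

```text
[-0.   1.7  0.2] -0.583
t 15.525 pos [ 0.52   -0.2057  0.1282] yaw -36.39 F [-1.78  4.69  8.88] T [0.93 0.34 0.48] z [ 0.002  0.001 -1.   ] g 0.144 q [  14.   23.    1.  111.   -1.   46. -111.]
```

servo_tool(slide=[[0,0,0],[0,0,0],[0,0,0]], spin=[0.01,0.03,0.03])

```text
time_s: 15.9
tcp_pos: [0.52, -0.2045, 0.1282]
tool_rot: [[0.788, -0.616, 0.002], [-0.616, -0.788, 0.002], [0.0, -0.003, -1.0]]
wrist_force: [-1.3, 7.7, 10.5]
grip_width: 0.148
```

```bash
python3 mv.py .519 -.207 .128 -3
```

```text
[0.7 2.6 0.1] -0.612
t 15.9 pos [ 0.52   -0.2045  0.1282] yaw -38.05 F [-1.33  7.69 10.54] T [1.45 0.4  0.61] z [ 0.002  0.002 -1.   ] g 0.148 q [  14.   23.    1.  111.   -1.   46. -112.]
```

At the stop: lateral force and torque are rising, with 0.61 rad turned. I ease up to the locked height, then look.

servo_tool(slide=[[0,0,-0.8],[0,0,-1.6],[0,0,-2.4],[0,0,-2.8],[0,0,-2.8]], spin=[-0.01,-0.02,-0.03,-0.03,-0.03])

```text
time_s: 16.52
tcp_pos: [0.5199, -0.2051, 0.13]
tool_rot: [[0.805, -0.594, 0.002], [-0.594, -0.805, 0.002], [0.0, -0.003, -1.0]]
wrist_force: [2.0, 6.0, 1.2]
grip_width: 0.15
```

```bash
python3 mv.py .519 -.207 .128 -3
```

```text
[0.5 2.1 2. ] -0.584
t 16.525 pos [ 0.5199 -0.2051  0.13  ] yaw -36.43 F [1.97 6.04 1.18] T [ 1.07 -0.26  0.08] z [ 0.002  0.002 -1.   ] g 0.15 q [  14.   23.    1.  111.   -1.   46. -111.]
```

servo_tool(slide=[[-0.4,-0.5,-0.5],[-0.4,-0.5,-1.0],[-0.4,-0.5,-1.2],[-0.4,-0.5,-1.2]], spin=[0,0,0,0])

```text
time_s: 17.02
tcp_pos: [0.5198, -0.2051, 0.1301]
tool_rot: [[0.804, -0.594, 0.002], [-0.594, -0.804, 0.001], [0.001, -0.002, -1.0]]
wrist_force: [5.9, 3.5, -9.9]
grip_width: 0.145
```

```bash
python3 mv.py .519 -.207 .128 -3
```

```text
[0.5 2.  2.1] -0.584
t 17.025 pos [ 0.5198 -0.2051  0.1301] yaw -36.46 F [ 5.85  3.53 -9.9 ] T [ 0.57 -1.28  0.15] z [ 0.002  0.001 -1.   ] g 0.145 q [  14.   23.    1.  111.   -1.   46. -111.]
```

The lugs hold it: a 10 N upward pull gives no lift at 22 mm. I unload and release.

servo_tool(slide=[[-0.3,0.3,0.5],[-0.3,0.3,1.0],[-0.3,0.3,1.0]], spin=[0,0,0])

```text
time_s: 17.4
tcp_pos: [0.5198, -0.205, 0.13]
tool_rot: [[0.804, -0.594, 0.003], [-0.594, -0.804, 0.001], [0.001, -0.003, -1.0]]
wrist_force: [4.6, 4.1, -3.7]
grip_width: 0.144
```

servo_tool(slide=[[0,0,0],[0,0,0],[0,0,0],[0,0,0],[0,0,0],[0,0,0],[0,0,0],[0,0,0]], spin=[0,0,0,0,0,0,0,0], gripper=0)

```text
time_s: 18.4
tcp_pos: [0.518, -0.2066, 0.1301]
tool_rot: [[0.803, -0.596, 0.0], [-0.596, -0.803, 0.0], [0.0, -0.0, -1.0]]
wrist_force: [0.4, 0.1, -0.8]
grip_width: 0.997
```

servo_tool(slide=[[0,0,-10],[0,0,-30],[0,0,-60],[0,0,-90],[0,0,-120],[0,0,-120]], spin=[0,0,0,0,0,0])

```text
time_s: 19.15
tcp_pos: [0.5196, -0.2072, 0.2533]
tool_rot: [[0.803, -0.596, 0.006], [-0.596, -0.803, -0.002], [0.005, -0.002, -1.0]]
wrist_force: [0.4, -0.5, -0.2]
grip_width: 1.004
```

```bash
python3 mv.py .42 -.30 .25 -36
```

```text
[-24.7 133.9   2.9] -0.01
t 19.15 pos [ 0.5196 -0.2072  0.2533] yaw -36.57 F [ 0.45 -0.46 -0.18] T [-0.03  0.04  0.01] z [ 0.006 -0.002 -1.   ] g 1.004 q [  14.   15.    2.  104.   -0.   61. -111.]
```

servo_tool(slide=[[-34,-37,0],[-68,-74,0],[-102,-111,0],[-135,-148,0],[-135,-148,0],[-135,-148,0]], spin=[0,0,0,0,0,0])

```text
time_s: 19.9
tcp_pos: [0.4975, -0.008, 0.2497]
tool_rot: [[0.803, -0.596, -0.001], [-0.596, -0.803, -0.001], [-0.0, 0.001, -1.0]]
wrist_force: [-0.5, 0.3, -0.3]
grip_width: 1.001
```

```bash
python3 mv.py .42 -.30 .25 -36; python3 - <<'E'
from h import *
np.set_printoptions(precision=4,suppress=True)
im,d=grab('top');im2,d2=grab('scene')
cv2.imwrite('pics/s9.png',im2[:,:,::-1])
I=[cv2.resize(im[160:250,255:345],(400,400),interpolation=cv2.INTER_CUBIC),cv2.resize(im2[140:240,200:300],(400,400),interpolation=cv2.INTER_CUBIC)]
cv2.imwrite('pics/c9.png',np.hstack(I)[:,:,::-1])
def cloud(n,d):
    P=cp(n);K=np.array(P['K']);T=np.array(P['cam_to_world'])
    v,u=np.mgrid[:420,:560];c=np.stack([(u-K[0,2])/K[0,0]*d,(v-K[1,2])/K[1,1]*d,d],-1)
    w=c@T[:3,:3].T+T[:3,3]; w[d==0]=np.nan; return w
for n,dd in(('top',d),('scene',d2)):
    w=cloud(n,dd);q=np.hypot(w[...,0]-.5175,w[...,1]+.2075)
    m=(q<.055)&(w[...,2]>.115)&(w[...,2]<.137)
    A=np.c_[w[m][:,:2]-[.5175,-.2075],np.ones(m.sum())];c=np.linalg.lstsq(A,w[m][:,2],rcond=None)[0]
    g=(q<.055)&(w[...,2]>.145)
    x=w[g][:,:2]-w[g][:,:2].mean(0);V=np.linalg.svd(x)[2][0]
    print(n,'cover plane slope,z',c,m.sum(),'grip z',np.median(w[g][:,2]),'yaw',np.degrees(np.arctan2(V[1],V[0])),w[g].mean(0))
E
```

```text
[ 1.118e+02  2.807e+02 -1.000e-01] -0.01
t 19.9 pos [ 0.4975 -0.008   0.2497] yaw -36.57 F [-0.55  0.3  -0.32] T [-0.05 -0.01  0.08] z [-0.001 -0.001 -1.   ] g 1.001 q [  -1.   10.   -6.  111.    1.   59. -134.]
top cover plane slope,z [-0.01   -0.006   0.1251] 870 grip z 0.15294186474492566 yaw 143.99363311430577 [ 0.5186 -0.2056  0.1529]
scene cover plane slope,z [-0.0025 -0.004   0.1281] 825 grip z 0.15413207225550796 yaw -36.79091891872872 [ 0.5211 -0.2052  0.1536]
```

View pics/c9.png

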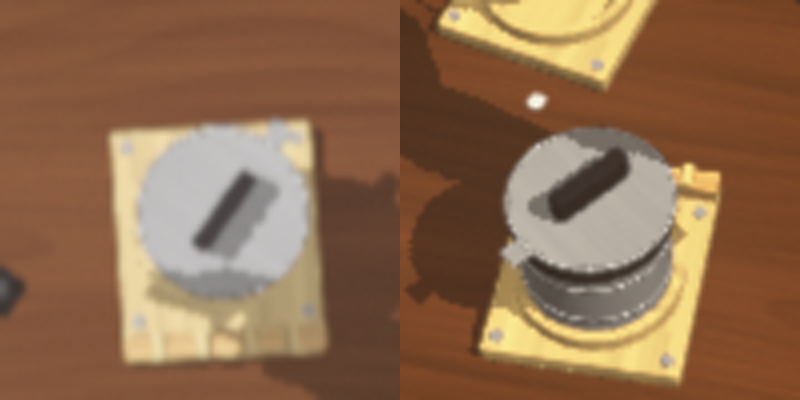

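View pics/s9.png

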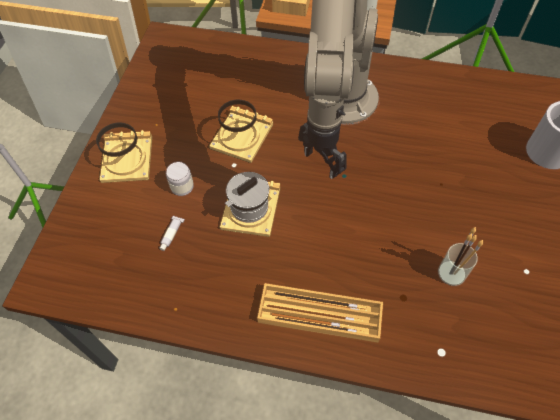

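The lid is level and locked on the pot, with the tab turned clockwise to about -37° at (228,202) in scene. The bar grip's top is at about 0.153, against 0.154 expected. The bystanders are unmoved and the arm is clear. Handing in.

```bash
python3 -c "
from rig import bot
print(bot.sign_off())"
```

```text
the job is handed in; nothing more can be done
None
```

The lid is back on the brush-washing pot and locked, and I handed the job in at about 20 s of the 70 s allowed.

- **Fitting:** I gripped the lid by its bar and rested it lightly on the lugs, with up to about 9 N of contact. I turned it clockwise by feel until the support vanished at a yaw of about 0°, and it dropped in.
- **Locking:** I pressed it to about 20 mm above the rim, with about 10 N against the seal. I then turned it clockwise about 0.6 rad, until the torque and side force rose at the stop, and let go.

**Last checks:**
- Before I let go, a pull of roughly 7–10 N upward did not lift the lid at its locked height of about 22 mm.
- After I let go, the cameras show the cover level (slope 1% or less), the grip top at 0.153–0.154 m against 0.154 m expected, and the lid's yaw at about -36.5°.
- The other painting things look unmoved by eye, and the gripper is clear of everything.

**Disagreement:** the pot-centre estimates differed by a few mm between fits, and two of the outer-seal fits were clearly wrong, so I did not use them. Near the stop the lid pushed sideways with up to about 8 N, far below the 45 N that bends the lugs.

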